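# Set out the coaxial line standards along the bench rail by length

### The job

Set the four gold line standards with yellow caps out on the rail to settle before they are measured: stand one upright in each nest, in order of length, the shortest in the nest next to the clamp that holds the test port and the longest in the nest farthest from it. They are precision parts, so do not let any of them topple over.

Things in the scene. Friction and masses are not known exactly. Their poses are not given: they have to be found in the camera images.
- line1_mid (a point): The shortest of four loose upright coaxial line standards, alike but for length: 46 mm tall, about 120 g. Gold; knurled nut 32 mm across at the foot (lowest 15 mm), tube 23 mm across, second nut 32 mm across (26 to 11 mm below the top), yellow dust cap 21 mm across (top 11 mm). Point: on its axis, half-way up, 23 mm above its foot; z along the axis, up.
- line2_mid (a point): The second shortest of four loose upright coaxial line standards, alike but for length: 66 mm tall, about 150 g. Gold; knurled nut 32 mm across at the foot (lowest 15 mm), tube 23 mm across, second nut 32 mm across (26 to 11 mm below the top), yellow dust cap 21 mm across (top 11 mm). Point: on its axis, half-way up, 33 mm above its foot; z along the axis, up.
- line3_mid (a point): The second longest of four loose upright coaxial line standards, alike but for length: 86 mm tall, about 180 g. Gold; knurled nut 32 mm across at the foot (lowest 15 mm), tube 23 mm across, second nut 32 mm across (26 to 11 mm below the top), yellow dust cap 21 mm across (top 11 mm). Point: on its axis, half-way up, 43 mm above its foot; z along the axis, up.
- line4_mid (a point): The longest of four loose upright coaxial line standards, alike but for length: 106 mm tall, about 210 g. Gold; knurled nut 32 mm across at the foot (lowest 15 mm), tube 23 mm across, second nut 32 mm across (26 to 11 mm below the top), yellow dust cap 21 mm across (top 11 mm). Point: on its axis, half-way up, 53 mm above its foot; z along the axis, up.
- nest_a_seat (a point): One of four identical fixed nests in a row on the aluminium rail: black plate 74 x 66 mm with an aluminium cup, 50 mm inside, 58 mm outside diameter, rim 6 mm above the cup floor. Which is where along the rail varies; neighbours are 80 to 110 mm apart. Point: centre of the cup floor (a line stands on it), 32 mm above the table; z up, y along the rail.
- nest_b_seat (a point): One of four identical fixed nests in a row on the aluminium rail: black plate 74 x 66 mm with an aluminium cup, 50 mm inside, 58 mm outside diameter, rim 6 mm above the cup floor. Which is where along the rail varies; neighbours are 80 to 110 mm apart. Point: centre of the cup floor (a line stands on it), 32 mm above the table; z up, y along the rail.
- nest_c_seat (a point): One of four identical fixed nests in a row on the aluminium rail: black plate 74 x 66 mm with an aluminium cup, 50 mm inside, 58 mm outside diameter, rim 6 mm above the cup floor. Which is where along the rail varies; neighbours are 80 to 110 mm apart. Point: centre of the cup floor (a line stands on it), 32 mm above the table; z up, y along the rail.
- nest_d_seat (a point): One of four identical fixed nests in a row on the aluminium rail: black plate 74 x 66 mm with an aluminium cup, 50 mm inside, 58 mm outside diameter, rim 6 mm above the cup floor. Which is where along the rail varies; neighbours are 80 to 110 mm apart. Point: centre of the cup floor (a line stands on it), 32 mm above the table; z up, y along the rail.
- port_clamp: Black clamp fixed at one end of the rail (either end), holding the test port: steel nut and gold nose pointing up, black cable leaving to +x. 70 mm wide along the rail, top 180 mm above the table. A like clamp with empty jaws stands at the other end. Origin: on the port's axis, 20 mm above the table; y along the rail. The nests lie about 140, 235, 330, 425 mm from it.
There are look-alikes about, which are no part of the job. Leave any blue, pink or red look-alike of the part that bears line2_mid alone.

How it is judged:
By the outcome, as a careful person would: the job done as asked, in the order asked, and still so for the second after the job is handed in, with the robot touching nothing.
It also fails if it takes over 93 s, if anything falls off the work surface, if the arm or the gripper's body presses on something with over 40 N, if the wrist force passes 120 N, or if a joint passes its speed limit or range.

### The arm

A 6-joint arm with a two-finger parallel gripper is mounted at the origin on the work surface. World frame = base frame: x ahead of the robot, y to its left, z up, the work surface at z = 0. Lengths are in m, angles in rad, forces in N, time in s.
With the tool pointing down it reaches from about 0.3 to 0.775 m from the base axis. Payload 14.6 kg.
Tool frame: the origin (TCP) lies at the very end of the fingers, on their centre line; the grasp point (between the pads) lies 19 mm behind it; z points along the fingers, y is the line along which they close (so a half turn about z gives the same grasp; the last joint's range is limited). The gripper opens to 94 mm and grips with 3 to 60 N. Pads are 16 mm wide; open, the fingers measure 119 mm over their backs; the gripper's body (75 mm by 177 mm) begins 78 mm behind the grasp point.
Start: joints at [1.039, 0.3, 1.521, -0, 1.321, -0.067], TCP at [0.247, 0.492, 0.205] pointing down, gripper open.
Joint ranges: [-3.03, 3.03], [-0.79, 2.21], [0.23, 2.52], [-1.04, 4.18], [0, 3.07], [-2.55, 2.55]. Speed limits (rad/s): [2.22, 2.22, 2.57, 3.14, 3.14, 3.14].

### API

Orientations are given as [roll, pitch, yaw] about the fixed x, y, z axes, in that order (R = Rz(yaw) Ry(pitch) Rx(roll)).
In Python, from station import ctrl gives the robot as it stands.
- The arm moves only by the tool carry_out, never from a script. Its argument "motion" is text: rows parted by semicolons, each of 7 numbers parted by spaces: the shift along the world's x, y, z in m, then the turn, a rotation vector about the world's x, y, z in degrees, then the closure in counts, from 0 (fully open) to 255 (shut). In form: dx dy dz wx wy wz hand; .... A call has 1 to 20 rows; each row shifts and turns the commanded pose from where the row before left it; what a row does not reach is not made up. A row lasts 1/12 s, in which the tool goes at most 41.7 mm and 7.16 degrees, less where a joint would pass 70% of its speed; a pose out of reach is approached as far as the arm can. A call is refused whole if a number of a shift passes 0.0417 or a number of a turn 7.16, either way. A call with a gripper value outside its range is refused whole. The fingers move at their own pace and stop on an object; "grip_force" is the grip in N (left out, the last holds). Time passes only in rows, so rows that do not move let the fingers close. It gives the time, the measured TCP pose, the force, the opening and the grip force at its end, in the units of the state.
- ctrl.get_obs(): the state, without advancing time (a new reading comes with each control period).
- ctrl.camera(name): name is "scene" or "top" or "wrist"; returns a dict with "pixels" (384x512x3 uint8, red, green, blue), "range_z" (384x512 float32, m along the optical axis (not along the pixel's ray), 0 where there is no reading), "K" (3x3 intrinsics, pixels), "dist" ([k1, k2, p1, p2, k3] as OpenCV has them; the pictures are not rectified), "position" and "attitude" of the camera in the world. Camera axes: x right, y up, looking along -z (the intrinsics and any distortion apply to the point x, -y, -z); pixel columns grow to the right and rows downward; lengths in m; the calibration is good to about 2 mm. A picture is of the moment at which its call begins.
- ctrl.hand_in(): hands the job in; it is judged then, once.
The state is a dict: "time_s": time; "qpos": joint angles; "joint_vel": joint speeds; "tau": joint torques, N m; "ee_pos": TCP position; "eef_rot": TCP orientation; "force": force on the tool from outside, world axes, zero at the start; "moment": the same for the moment, N m; "grip_width": finger opening in m; "grip_force": force on a finger pad.
Only numpy, scipy, OpenCV 4.12 (cv2) and the standard library are available. Lean on these libraries where they do the work, as an engineer would, in place of code of your own. Each camera call takes 0.05 s, during which the arm holds its last target. There are 200 camera calls.

## Working session

There is one attempt and no reset: what is moved stays moved. The work goes in short steps, Python scripts to look and compute and a tool call to move; the robot and the scene stay as the last step left them, time stands still between calls to the robot, and variables do not carry over. Pictures are saved under pics/ and viewed, at most 14 in all, crops included, and the job is handed in when it is done.

Besides the shell and the picture viewer there is one more tool, called after "Emit:" as name(argument=value, ...) on one line, values as JSON. carry_out: Moves the arm, as the interface text tells. Its arguments: {"type":"object","properties":{"motion":{"type":"string"},"grip_force":{"type":"number"}},"required":["motion"]}

```bash
mkdir -p pics; cat > h.py <<'E'
import numpy as np, cv2, pickle
from station import ctrl
def rot(a):
    from scipy.spatial.transform import Rotation as R
    a=np.array(a,float)
    if a.shape==(3,3): return a
    return R.from_euler('xyz',a).as_matrix() if a.size==3 else R.from_quat(a).as_matrix()
def snap(n,f):
    c=ctrl.camera(n); cv2.imwrite(f'pics/{f}.png',c['pixels'][:,:,::-1]); pickle.dump(c,open(f'{f}.pkl','wb')); return c
def world(c):
    v,u=np.mgrid[0:384,0:512].astype(np.float64)
    p=cv2.undistortPoints(np.stack([u.ravel(),v.ravel()],1)[:,None],np.array(c['K']),np.array(c['dist'],float))[:,0]
    d=c['range_z'].ravel().astype(float)
    P=np.stack([p[:,0]*d,-p[:,1]*d,-d],1)@rot(c['attitude']).T+np.array(c['position'])
    P[d==0]=np.nan
    return P.reshape(384,512,3)
E
python3 - <<'E'
from h import *
for n in ('scene','top'):
    c=snap(n,n+'1'); print(n,c['position'],c['attitude'],c['dist'],c['K'])
print(ctrl.get_obs())
E
```

```text
scene [1.13462569 0.08679862 0.46170584] [ 0.98541305 -0.01973582  1.73437582] [-0.04645954  0.          0.          0.          0.        ] [[351.95837404   0.         251.64068779]
 [  0.         351.95837404 189.69252529]
 [  0.           0.           1.        ]]
top [ 0.36864629 -0.00147721  0.96645701] [ 0.18575335 -0.00656306 -1.58355029] [-0.16594754  0.          0.          0.          0.        ] [[433.3786993    0.         253.21926623]
 [  0.         433.3786993  194.8888879 ]
 [  0.           0.           1.        ]]
{'time_s': 0.1, 'qpos': array([ 1.03941516e+00,  3.00424034e-01,  1.52149544e+00, -1.22274717e-05,
        1.32068502e+00, -6.66144899e-02]), 'joint_vel': array([ 4.29483266e-04, -3.58111593e-03, -1.06179819e-03, -4.36656891e-04,
        1.08425305e-03,  4.45497837e-05]), 'tau': array([ 9.45560205e-04, -5.32639146e+01, -3.53283513e+01,  7.09014013e-02,
        2.35521037e-02, -9.77606578e-05]), 'ee_pos': array([0.24641742, 0.49146077, 0.20494837]), 'eef_rot': array([-3.14058228e+00, -5.55352155e-05,  2.67682898e+00]), 'force': array([-0.21758707,  0.11638852,  0.27134164]), 'moment': array([ 0.05136248, -0.04714058, -0.022088  ]), 'grip_force': 0.0, 'grip_width': 0.0938123451786667}
```

View pics/scene1.png

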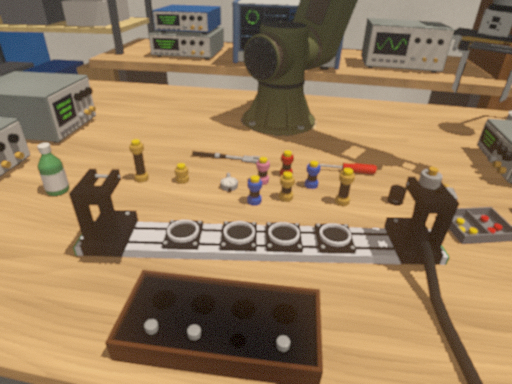

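View pics/top1.png

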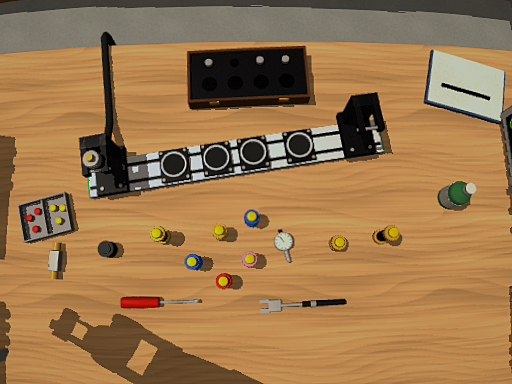

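The scene image shows the yellow-capped gold lines at (138,160) tall, (181,173) shortest, (287,186) and (346,186). The port clamp (cable, gold nose) is at (430,200), which is the left end, (92,158), in the top view. In the top view the lines are at about (158,234), (219,231), (339,243) and (390,234), with blue, pink and red look-alikes among them. The nests are at (174,164), (216,158), (253,152) and (299,145).

```bash
cat > m.py <<'E'
from h import *
c=pickle.load(open('top1.pkl','rb'));P=world(c)
hsv=cv2.cvtColor(c['pixels'],cv2.COLOR_RGB2HSV)
def cap(u,v,r=13):
    w=P[v-r:v+r+1,u-r:u+r+1].reshape(-1,3);w=w[~np.isnan(w[:,2])]
    zt=np.percentile(w[:,2],99); t=w[w[:,2]>zt-.006]
    return (t[:,:2].min(0)+t[:,:2].max(0))/2, t[:,:2].max(0)-t[:,:2].min(0), zt
for u,v in [(158,234),(219,231),(339,243),(391,234),(251,217),(193,261),(250,259),(224,281),(92,157),(107,249),(284,241)]: print((u,v),*[np.round(x,4) for x in cap(u,v)])
for u,v in [(174,164),(216,158),(253,152),(299,145)]:
    # inner floor
    r=20;w=P[v-r:v+r+1,u-r:u+r+1].reshape(-1,3)
    t=w[(w[:,2]>.0345)&(w[:,2]<.045)]
    print((u,v),(t[:,:2].min(0)+t[:,:2].max(0))/2,t[:,:2].max(0)-t[:,:2].min(0),np.median(t[:,2]),P[v,u])
E
python3 m.py
python3 - <<'E'
import cv2
a=cv2.imread('pics/top1.png')[125:300,70:420]; cv2.imwrite('pics/tc.png',cv2.resize(a,None,fx=2.28,fy=2.28,interpolation=cv2.INTER_CUBIC))
E
```

```text
(158, 234) [0.4579 0.1899] [0.0189 0.0187] 0.0899
(219, 231) [0.4652 0.0637] [0.0191 0.0191] 0.0703
(339, 243) [ 0.438 -0.193] [0.0196 0.0206] 0.0495
(391, 234) [ 0.4491 -0.2921] [0.0185 0.0214] 0.1093
(251, 217) [ 0.4937 -0.0054] [0.0196 0.0189] 0.0696
(193, 261) [0.3992 0.1199] [0.0187 0.019 ] 0.0692
(250, 259) [ 4.043e-01 -1.000e-04] [0.0186 0.0187] 0.0695
(224, 281) [0.3587 0.0557] [0.0205 0.0187] 0.0691
(92, 157) [0.5937 0.3064] [0.0132 0.0143] 0.1828
(107, 249) [0.4293 0.3135] [0.0351 0.0352] 0.0402
(284, 241) [ 0.4412 -0.0741] [0.0486 0.0397] 0.0216
(174, 164) [0.6159531  0.16593766] [0.06823956 0.06411796] 0.03643676846442245 [0.61607932 0.16609712 0.03344211]
(216, 158) [0.6305435  0.07111644] [0.07353653 0.06950208] 0.03637193478243128 [0.62795754 0.07193797 0.03559863]
(253, 152) [ 0.64135559 -0.01139123] [0.07368164 0.06407743] 0.03650501441481213 [ 0.64134839 -0.01058689  0.03381784]
(299, 145) [ 0.65677291 -0.1128135 ] [0.07055345 0.06345157] 0.0368063734989757 [ 0.65641573 -0.11410419  0.03504775]
```

View pics/tc.png

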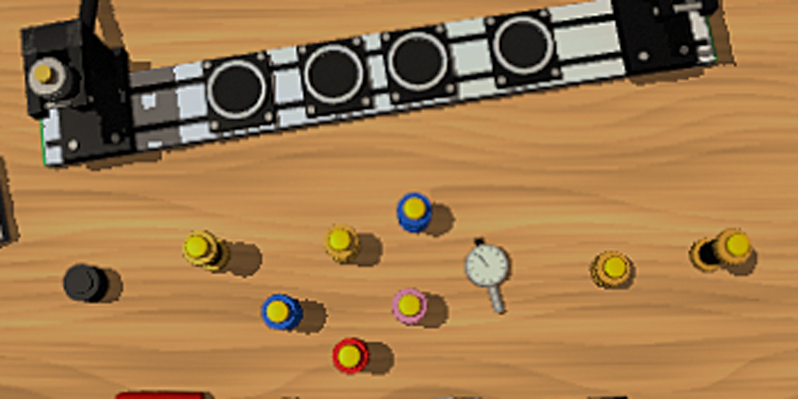

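Cap heights of 90, 70, 50 and 109 mm, less a bias of about 3.5 mm, give line3 at (158,234), line2 at (219,231), line1 at (339,243) and line4 at (391,234). In the enlarged crop all four are gold with yellow caps. The blue pair, the pink and the red are the look-alikes. I'll start with line3, moving above it with the closing direction across the rail.

Emit:
carry_out(motion="0.017 -0.025 0 0 0 -4.6 80;0.018 -0.025 0 0 0 -4.6 80;0.018 -0.025 0 0 0 -4.6 80;0.018 -0.025 0 0 0 -4.6 80;0.018 -0.025 0 0 0 -4.6 80;0.018 -0.025 0 0 0 -4.6 80;0.018 -0.025 0 0 0 -4.6 80;0.018 -0.025 0 0 0 -4.6 80;0.018 -0.025 0 0 0 -4.6 80;0.018 -0.025 0 0 0 -4.6 80;0.018 -0.026 0 0 0 -4.6 80;0.015 -0.025 0 0 0 -4.5 80;0 0 0 0 0 0 80;0 0 0 0 0 0 80", grip_force=20)

```text
time_s: 1.27
ee_pos: [0.4588, 0.1897, 0.2051]
eef_rot: [-3.141, 0.0, 1.713]
force: [0.5, 0.3, -0.0]
grip_width: 0.0642
grip_force: 0.0
```

```bash
cat > look.py <<'E'
# usage: look.py name zmin zmax : wrist cloud, yellow cap-ish top near the TCP
from h import *
import sys
f=sys.argv[1]; c=snap('wrist',f); P=world(c); o=ctrl.get_obs()
print('t',o['time_s'],'tcp',np.round(o['ee_pos'],4),np.round(o['eef_rot'],3),'w',o['grip_width'])
zt=float(sys.argv[2]); xy=np.array([float(a) for a in sys.argv[3:5]]); r=float(sys.argv[5]) if len(sys.argv)>5 else .02
m=(abs(P[...,2]-zt)<.007)&(np.hypot(P[...,0]-xy[0],P[...,1]-xy[1])<r)
t=P[m]
if len(t):
    print(len(t),'xy',(t[:,:2].min(0)+t[:,:2].max(0))/2,'ext',np.ptp(t[:,:2],axis=0),'z',np.median(t[:,2]))
    v,u=np.nonzero(m);print('px',u.mean(),v.mean())
E
python3 look.py w3 .088 .458 .19; python3 -c "
from h import *
print(ctrl.get_obs()['qpos'])"
```

```text
t 1.3167 tcp [0.4584 0.1906 0.2052] [-3.141 -0.     1.715] w 0.06451986824634756
345 xy [0.45544303 0.19116133] ext [0.02007916 0.02043286] z 0.08500331184298215
px 252.59420289855072 188.9449275362319
[3.20199087e-01 1.80917874e-01 1.66906805e+00 1.94385865e-04
 1.29220206e+00 1.75583063e-01]
```

View pics/w3.png

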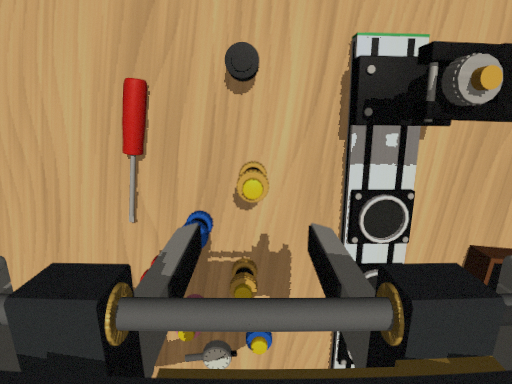

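Wrist view: line3's cap is at (253,188), measured at (0.456,0.191) and z 0.085, as expected. Descending to grip its tube.

Emit:
carry_out(motion="-0.002 0 -0.03 0 0 0 80;0 0 -0.03 0 0 0 80;0 0 -0.03 0 0 0 80;0 0 -0.03 0 0 0 80;0 0 -0.03 0 0 0 80;0 0 -0.024 0 0 0 80;0 0 -0.01 0 0 0 80;0 0 0 0 0 0 100;0 0 0 0 0 0 120;0 0 0 0 0 0 140;0 0 0 0 0 0 150;0 0 0 0 0 0 160;0 0 0 0 0 0 170;0 0 0 0 0 0 180;0 0 0 0 0 0 190;0 0 0 0 0 0 200;0 0 0 0 0 0 220;0 0 0 0 0 0 255;0 0 0 0 0 0 255;0 0 0 0 0 0 255")

```text
time_s: 2.98
ee_pos: [0.4569, 0.1908, 0.0221]
eef_rot: [3.141, -0.0, 1.715]
force: [-1.4, -0.3, 7.1]
grip_width: 0.0313
grip_force: 20.0
```

A width of 31 mm means the pads reach up onto the upper nut. I'll reopen, rise and grip squarely on the nut.

Emit:
carry_out(motion="0 0 0 0 0 0 140;0 0 0 0 0 0 120;0 0 0 0 0 0 120;0 0 0.013 0 0 0 120;0 0 0.013 0 0 0 120;0 0 0 0 0 0 130;0 0 0 0 0 0 150;0 0 0 0 0 0 160;0 0 0 0 0 0 170;0 0 0 0 0 0 180;0 0 0 0 0 0 255;0 0 0 0 0 0 255;0 0 0 0 0 0 255;0 0 0.01 0 0 0 255;0 0 0.015 0 0 0 255;0 0 0.015 0 0 0 255;0 0 0 0 0 0 255")

```text
time_s: 4.4
ee_pos: [0.4578, 0.1911, 0.0905]
eef_rot: [3.137, -0.001, 1.715]
force: [0.1, -0.8, -1.1]
grip_width: 0.0317
grip_force: 20.0
```

```bash
python3 - <<'E'
from h import *
c=snap('scene','s2'); a=c['pixels'][120:290,60:460]
cv2.imwrite('pics/s2c.png',cv2.resize(a[:,:,::-1],None,fx=2,fy=2,interpolation=cv2.INTER_CUBIC))
o=ctrl.get_obs();print(o['force'],o['grip_width'],o['moment'])
E
```

```text
[-0.14331301  0.43607422 -1.49473027] 0.03126493409050058 [-0.02318067  0.04176168  0.01471903]
```

View pics/s2c.png

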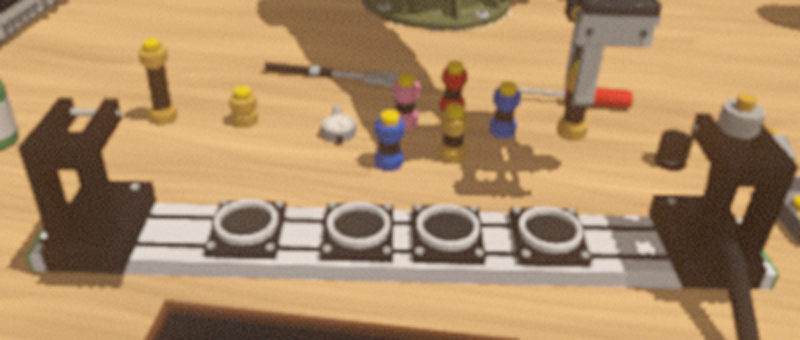

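Line3 is held upright, seen at (573,100) in the crop. The nests are empty. I'll carry it to the third nest from the clamp.

Emit:
carry_out(motion="0.003 0 0.02 0 0 0 255;0.01 -0.008 0.02 0 0 0 255;0.018 -0.02 0 0 0 0 255;0.02 -0.023 0 0 0 0 255;0.02 -0.023 0 0 0 0 255;0.02 -0.023 0 0 0 0 255;0.02 -0.023 0 0 0 0 255;0.02 -0.023 0 0 0 0 255;0.02 -0.023 0 0 0 0 255;0.018 -0.02 0 0 0 0 255;0.01 -0.01 0 0 0 0 255;0.003 -0.006 0 0 0 0 255;0 0 0 0 0 0 255;0 0 0 0 0 0 255;0 0 0 0 0 0 255")

```text
time_s: 5.7
ee_pos: [0.6379, -0.0104, 0.1273]
eef_rot: [-3.141, -0.0, 1.716]
force: [0.5, -0.1, -0.9]
grip_width: 0.0315
grip_force: 20.0
```

```bash
python3 - <<'E'
from h import *
o=ctrl.get_obs();print(o['ee_pos'],o['eef_rot'])
for n in ('w4',):
    c=snap('wrist',n);P=world(c)
    for x,y in [(.616,.166),(.6295,.0715),(.641,-.011),(.6565,-.1135)]:
        m=(abs(P[...,2]-.037)<.004)&(np.hypot(P[...,0]-x,P[...,1]-y)<.034)
        v,u=np.nonzero(m);print(m.sum(),u.mean() if len(u) else 0,v.mean() if len(u) else 0)
E
```

```text
[ 0.63792817 -0.01043135  0.12727107] [-3.14111836e+00 -2.46276752e-04  1.71591255e+00]
377 257.13262599469493 7.453580901856764
1162 257.50602409638554 99.85800344234079
695 259.53237410071944 188.66187050359713
245 257.7918367346939 287.8204081632653
```

View pics/w4.png

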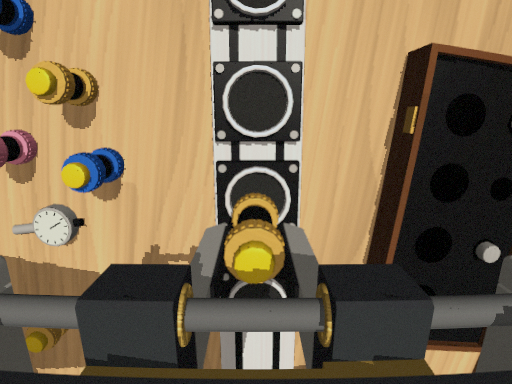

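Wrist view: the second nest's ring is centred at (258,101) and the third's at (258,197). Line3 is held over the third, with its foot at (256,212). Checking those centres with a ray intersection at rim height.

```bash
cat >> h.py <<'E'
def ray(c,u,v,z):
    p=cv2.undistortPoints(np.array([[[u,v]]],float),np.array(c['K']),np.array(c['dist'],float))[0,0]
    d=rot(c['attitude'])@np.array([p[0],-p[1],-1]);o=np.array(c['position'])
    return np.round(o+d*(z-o[2])/d[2],4)
E
python3 - <<'E'
from h import *
c=pickle.load(open('w4.pkl','rb'))
for u,v in [(258,101),(258,197)]: print('w4',ray(c,u,v,.038))
c=pickle.load(open('w3.pkl','rb'))
print('w3',ray(c,384,217,.038))
c=pickle.load(open('top1.pkl','rb'))
for p in [(173.9,164.0),(216.1,157.5),(252.9,151.8),(299.8,144.7)]: print('top',ray(c,*p,.038))
E
```

```text
w4 [0.6275 0.0722 0.038 ]
w4 [ 0.6394 -0.0075  0.038 ]
w3 [0.6115 0.1699 0.038 ]
top [0.6149 0.1655 0.038 ]
top [0.6284 0.0715 0.038 ]
top [ 0.6406 -0.0103  0.038 ]
top [ 0.6562 -0.1156  0.038 ]
```

Emit:
carry_out(motion="0.002 0.001 -0.015 0 0 0 255;0 0 -0.015 0 0 0 255;0 0 -0.01 0 0 0 255;0 0 -0.003 0 0 0 255;0 0 -0.002 0 0 0 255;0 0 -0.001 0 0 0 255;0 0 -0.001 0 0 0 255;0 0 0 0 0 0 255;0 0 0 0 0 0 255")

```text
time_s: 6.5
ee_pos: [0.6407, -0.0104, 0.081]
eef_rot: [3.141, 0.0, 1.715]
force: [-0.5, -0.2, -1.2]
grip_width: 0.0318
grip_force: 20.0
```

Emit:
carry_out(motion="0 0 -0.001 0 0 0 255;0 0 -0.001 0 0 0 255;0 0 0 0 0 0 255;0 0 0 0 0 0 165;0 0 0 0 0 0 155;0 0 0 0 0 0 140;0 0 0 0 0 0 120;0 0 0 0 0 0 100;0 0 0 0 0 0 80;0 0 0.01 0 0 0 80;0 0 0.02 0 0 0 80;0 0 0.02 0 0 0 80;0 0 0.02 0 0 0 80;-0.01 0.005 0.02 0 0 0 80;-0.02 0.008 0.01 0 0 0 80;-0.025 0.011 0 0 0 0 80;-0.025 0.011 0 0 0 0 80;-0.025 0.011 0 0 0 0 80;-0.025 0.011 0 0 0 0 80;-0.025 0.009 0 0 0 0 80")

```text
time_s: 8.17
ee_pos: [0.4843, 0.0562, 0.1792]
eef_rot: [3.141, -0.0, 1.715]
force: [0.1, 0.8, 1.4]
grip_width: 0.0646
grip_force: 0.0
```

Emit:
carry_out(motion="-0.015 0.006 0 0 0 0 80;-0.006 0.003 0 0 0 0 80;0 0 0 0 0 0 80;0 0 0 0 0 0 80")

```text
time_s: 8.5
ee_pos: [0.4653, 0.0646, 0.1791]
eef_rot: [3.14, 0.0, 1.715]
force: [-0.2, 0.1, -0.4]
grip_width: 0.0642
grip_force: 0.0
```

```bash
python3 look.py w5 .066 .463 .064; python3 - <<'E'
from h import *
c=snap('top','t5');P=world(c)
m=(P[...,2]>.108)&(P[...,2]<.135)&(np.hypot(P[...,0]-.64,P[...,1]+.01)<.03);t=P[m];print(len(t),np.median(t,0),np.ptp(t,axis=0))
E
```

```text
t 8.55 tcp [0.4654 0.0644 0.1788] [3.141 0.    1.715] w 0.06465446878825455
366 xy [0.46244314 0.06403726] ext [0.02039923 0.02027812] z 0.0650209786539577
px 252.40437158469945 192.74043715846994
136 [ 0.63854218 -0.00998539  0.11562406] [0.02802964 0.03106152 0.01430886]
```

Line3 stands in its nest. Now line2: centre measured at (0.4625,0.064), z 0.065, as expected.

Emit:
carry_out(motion="-0.0025 0 -0.03 0 0 0 80;0 0 -0.03 0 0 0 80;0 0 -0.03 0 0 0 80;0 0 -0.03 0 0 0 80;0 0 -0.02 0 0 0 80;0 0 -0.01 0 0 0 100;0 0 0 0 0 0 120;0 0 0 0 0 0 135;0 0 0 0 0 0 145;0 0 0 0 0 0 155;0 0 0 0 0 0 165;0 0 0 0 0 0 175;0 0 0 0 0 0 255;0 0 0 0 0 0 255;0 0 0 0 0 0 255")

```text
time_s: 9.85
ee_pos: [0.4627, 0.0647, 0.0292]
eef_rot: [3.14, 0.0, 1.715]
force: [0.5, 0.4, 7.0]
grip_width: 0.0314
grip_force: 20.0
```

Emit:
carry_out(motion="0 0 0.01 0 0 0 255;0 0 0.02 0 0 0 255;0 0 0.025 0 0 0 255;0.01 0.0005 0.02 0 0 0 255;0.02 0.001 0.005 0 0 0 255;0.025 0.001 0 0 0 0 255;0.025 0.001 0 0 0 0 255;0.025 0.001 0 0 0 0 255;0.025 0.001 0 0 0 0 255;0.02 0.001 0 0 0 0 255;0.01 0.0005 0 0 0 0 255;0.0055 0.0005 0 0 0 0 255;0 0 -0.01 0 0 0 255;0 0 -0.015 0 0 0 255;0 0 -0.01 0 0 0 255;0 0 -0.005 0 0 0 255;0 0 -0.003 0 0 0 255;0 0 -0.002 0 0 0 255;0 0 0 0 0 0 255;0 0 0 0 0 0 255")

```text
time_s: 11.52
ee_pos: [0.6277, 0.0721, 0.064]
eef_rot: [3.141, 0.0, 1.715]
force: [0.2, 0.1, -1.5]
grip_width: 0.0317
grip_force: 20.0
```

```bash
python3 - <<'E'
from h import *
c=snap('scene','s6'); a=c['pixels'][120:290,130:430]
cv2.imwrite('pics/s6c.png',cv2.resize(a[:,:,::-1],None,fx=2.6,fy=2.6,interpolation=cv2.INTER_CUBIC))
o=ctrl.get_obs();print(o['force'],o['ee_pos'])
E
```

```text
[ 0.10558     0.03841831 -2.05959076] [0.62775225 0.07216839 0.06401416]
```

View pics/s6c.png

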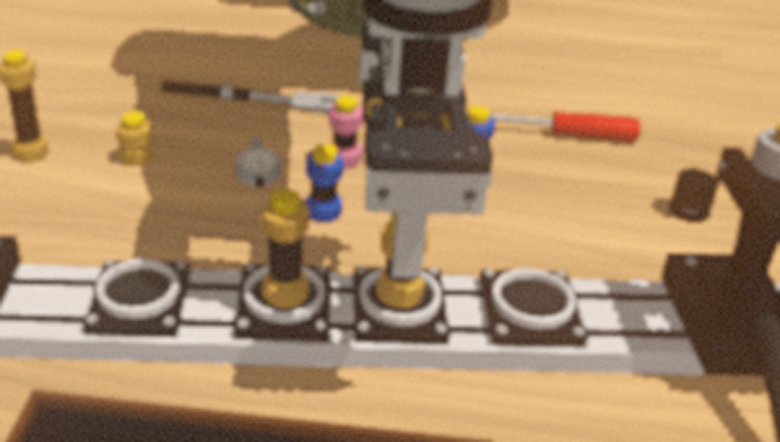

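Line3 stands in the third nest, at (285,270). Line2 hangs in the second at (402,290), about 3 mm up. I'll lower, release and go to line1.

Emit:
carry_out(motion="0 0 -0.0015 0 0 0 255;0 0 -0.001 0 0 0 255;0 0 -0.001 0 0 0 255;0 0 0 0 0 0 255;0 0 0 0 0 0 165;0 0 0 0 0 0 155;0 0 0 0 0 0 140;0 0 0 0 0 0 120;0 0 0 0 0 0 100;0 0 0 0 0 0 80;0 0 0.01 0 0 0 80;0 0 0.02 0 0 0 80;0 0 0.025 0 0 0 80;0 0 0.03 0 0 0 80;-0.01 -0.01 0.015 0 0 0 80;-0.02 -0.027 0 0 0 0 80;-0.02 -0.029 0 0 0 0 80;-0.02 -0.029 0 0 0 0 80;-0.02 -0.029 0 0 0 0 80;-0.02 -0.029 0 0 0 0 80")

```text
time_s: 13.23
ee_pos: [0.5164, -0.0819, 0.1608]
eef_rot: [3.141, 0.0, 1.715]
force: [-0.4, -1.1, 0.6]
grip_width: 0.0643
grip_force: 0.0
```

Emit:
carry_out(motion="-0.02 -0.029 0 0 0 0 80;-0.02 -0.029 0 0 0 0 80;-0.02 -0.027 0 0 0 0 80;-0.016 -0.018 0 0 0 0 80;-0.006 -0.008 0 0 0 0 80;0 0 0 0 0 0 80;0 0 0 0 0 0 80")

```text
time_s: 13.82
ee_pos: [0.436, -0.1916, 0.1604]
eef_rot: [3.141, 0.0, 1.714]
force: [-0.4, 0.5, 0.5]
grip_width: 0.0645
grip_force: 0.0
```

```bash
python3 look.py w7 .046 .4355 -.192; python3 - <<'E'
from h import *
c=snap('top','t7');P=world(c)
for x,y,z in [(.64,-.01,.105),(.628,.072,.085)]:
    m=(P[...,2]>z)&(P[...,2]<z+.03)&(np.hypot(P[...,0]-x,P[...,1]-y)<.03);t=P[m];print(len(t),np.median(t,0),np.ptp(t,axis=0))
E
```

```text
t 13.8667 tcp [ 0.4362 -0.1912  0.1603] [3.141 0.    1.715] w 0.06442025752484784
361 xy [ 0.43544912 -0.19293795] ext [0.02009943 0.02011285] z 0.04502100810422105
px 254.8393351800554 193.31578947368422
175 [ 0.63896482 -0.01001464  0.1100934 ] [0.03026835 0.03118638 0.01780664]
166 [0.6262406  0.07118706 0.09053202] [0.02991853 0.03002603 0.01744354]
```

Line1: centre at (0.4354,-0.193), z 0.045, as expected. Descending to grip its nut.

Emit:
carry_out(motion="-0.001 -0.0015 -0.03 0 0 0 80;0 0 -0.03 0 0 0 80;0 0 -0.03 0 0 0 80;0 0 -0.03 0 0 0 80;0 0 -0.02 0 0 0 80;0 0 -0.009 0 0 0 100;0 0 0 0 0 0 120;0 0 0 0 0 0 135;0 0 0 0 0 0 145;0 0 0 0 0 0 155;0 0 0 0 0 0 165;0 0 0 0 0 0 175;0 0 0 0 0 0 255;0 0 0 0 0 0 255;0 0 0 0 0 0 255")

```text
time_s: 15.17
ee_pos: [0.4353, -0.1937, 0.0119]
eef_rot: [3.14, 0.001, 1.715]
force: [0.9, 1.4, 8.0]
grip_width: 0.0318
grip_force: 20.0
```

Emit:
carry_out(motion="0 0 0.01 0 0 0 255;0 0 0.025 0 0 0 255;0 0 0.03 0 0 0 255;0.004 0.008 0.03 0 0 0 255;0.01 0.021 0.005 0 0 0 255;0.012 0.024 0 0 0 0 255;0.012 0.024 0 0 0 0 255;0.012 0.024 0 0 0 0 255;0.012 0.024 0 0 0 0 255;0.012 0.024 0 0 0 0 255;0.012 0.024 0 0 0 0 255;0.012 0.024 0 0 0 0 255;0.012 0.024 0 0 0 0 255;0.012 0.024 0 0 0 0 255;0.012 0.024 0 0 0 0 255;0.012 0.024 0 0 0 0 255;0.012 0.024 0 0 0 0 255;0.012 0.024 0 0 0 0 255;0.012 0.024 0 0 0 0 255;0.008 0.016 0 0 0 0 255")

```text
time_s: 16.83
ee_pos: [0.6248, 0.1896, 0.1114]
eef_rot: [-3.141, -0.0, 1.716]
force: [-0.1, -0.1, -1.4]
grip_width: 0.0314
grip_force: 20.0
```

Emit:
carry_out(motion="0 0.003 0 0 0 0 255;0 0 0 0 0 0 255;0 0 0 0 0 0 255")

```text
time_s: 17.08
ee_pos: [0.6241, 0.19, 0.1111]
eef_rot: [-3.141, 0.0, 1.715]
force: [0.0, 0.3, -1.8]
grip_width: 0.0316
grip_force: 20.0
```

```bash
python3 - <<'E'
from h import *
c=snap('wrist','w8')
o=ctrl.get_obs();print(o['force'],o['ee_pos'],o['eef_rot'])
E
```

```text
[-0.37705625 -0.41975308 -1.39796293] [0.62414153 0.18969988 0.11115344] [-3.14106673e+00  2.12815946e-04  1.71448410e+00]
```

View pics/w8.png

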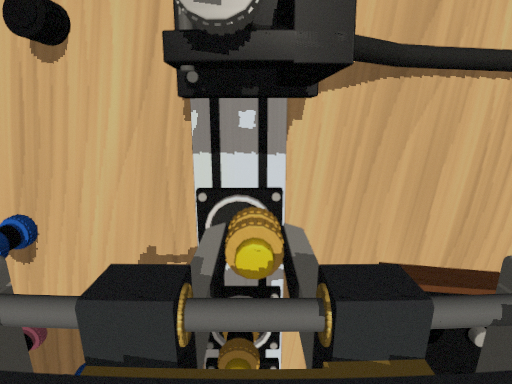

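I overshot slightly. Ring 1 has its top edge at (240,197), so its centre is near (240,231). Checking.

```bash
python3 - <<'E'
from h import *
c=pickle.load(open('w8.pkl','rb'))
print(ray(c,240,231,.038),ray(c,240,197,.038))
E
```

```text
[0.614  0.1656 0.038 ] [0.6101 0.1949 0.038 ]
```

Emit:
carry_out(motion="-0.005 -0.012 0 0 0 0 255;-0.005 -0.0115 0 0 0 0 255;0 0 -0.02 0 0 0 255;0 0 -0.02 0 0 0 255;0 0 -0.015 0 0 0 255;0 0 -0.006 0 0 0 255;0 0 -0.002 0 0 0 255;0 0 -0.001 0 0 0 255;0 0 -0.001 0 0 0 255;0 0 0 0 0 0 255;0 0 0 0 0 0 255")

```text
time_s: 18.05
ee_pos: [0.6148, 0.1672, 0.0467]
eef_rot: [3.14, -0.0, 1.715]
force: [-0.5, 0.3, -2.0]
grip_width: 0.0314
grip_force: 20.0
```

Emit:
carry_out(motion="0 0 -0.0015 0 0 0 255;0 0 -0.001 0 0 0 255;0 0 -0.001 0 0 0 255;0 0 0 0 0 0 255;0 0 0 0 0 0 165;0 0 0 0 0 0 155;0 0 0 0 0 0 140;0 0 0 0 0 0 120;0 0 0 0 0 0 100;0 0 0 0 0 0 80;0 0 0.01 0 0 0 80;0 0 0.025 0 0 0 80;0 0 0.03 0 0 0 80;0 0 0.035 0 0 0 80;-0.006 -0.01 0.035 0 0 0 80;-0.011 -0.027 0.015 0 0 0 80;-0.011 -0.029 0 0 0 0 80;-0.011 -0.029 0 0 0 0 80;-0.011 -0.029 0 0 0 0 80;-0.011 -0.029 0 0 0 0 80")

```text
time_s: 19.72
ee_pos: [0.5528, 0.013, 0.1934]
eef_rot: [3.141, 0.0, 1.715]
force: [0.9, -0.7, -0.6]
grip_width: 0.0645
grip_force: 0.0
```

Emit:
carry_out(motion="-0.011 -0.03 0 0 0 0 80;-0.011 -0.03 0 0 0 0 80;-0.011 -0.03 0 0 0 0 80;-0.011 -0.03 0 0 0 0 80;-0.011 -0.03 0 0 0 0 80;-0.011 -0.03 0 0 0 0 80;-0.011 -0.03 0 0 0 0 80;-0.011 -0.03 0 0 0 0 80;-0.009 -0.025 0 0 0 0 80;-0.008 -0.025 0 0 0 0 80;-0.008 -0.018 0 0 0 0 80;-0.005 -0.01 0 0 0 0 80;0 0 0 0 0 0 80;0 0 0 0 0 0 80")

```text
time_s: 20.88
ee_pos: [0.4356, -0.3036, 0.1928]
eef_rot: [3.141, 0.0, 1.714]
force: [1.1, -0.2, 0.7]
grip_width: 0.0646
grip_force: 0.0
```

```bash
python3 look.py w9 .106 .4475 -.292; python3 - <<'E'
from h import *
c=snap('top','t9');P=world(c)
for x,y,z in [(.64,-.01,.105),(.628,.072,.085),(.614,.166,.065)]:
    m=(P[...,2]>z)&(P[...,2]<z+.03)&(np.hypot(P[...,0]-x,P[...,1]-y)<.03);t=P[m];print(len(t),np.median(t,0),np.ptp(t,axis=0))
E
```

```text
t 20.9333 tcp [ 0.4359 -0.3031  0.1927] [ 3.141 -0.     1.715] w 0.06427610948379932
438 xy [ 0.44838567 -0.29281104] ext [0.02000523 0.01942971] z 0.10498946187580763
px 272.0593607305936 189.9041095890411
179 [ 0.63873399 -0.00996884  0.10983484] [0.03041107 0.03114714 0.01856507]
168 [0.62635428 0.07049374 0.09045186] [0.03107544 0.03184292 0.01808973]
174 [0.61238557 0.16667655 0.0708362 ] [0.03120006 0.03292552 0.01851197]
```

All three stand in their nests. Line4 is at (0.4484,-0.2928), z 0.105, as expected.

Emit:
carry_out(motion="0.0065 0.005 0 0 0 0 80;0.006 0.005 0 0 0 0 80;0 0 -0.03 0 0 0 80;0 0 -0.03 0 0 0 80;0 0 -0.03 0 0 0 80;0 0 -0.024 0 0 0 80;0 0 -0.01 0 0 0 100;0 0 0 0 0 0 120;0 0 0 0 0 0 135;0 0 0 0 0 0 145;0 0 0 0 0 0 155;0 0 0 0 0 0 160;0 0 0 0 0 0 165;0 0 0 0 0 0 170;0 0 0 0 0 0 180;0 0 0 0 0 0 255;0 0 0 0 0 0 255;0 0 0 0 0 0 255")

```text
time_s: 22.48
ee_pos: [0.4484, -0.2941, 0.069]
eef_rot: [3.141, 0.001, 1.715]
force: [0.7, 0.6, 5.3]
grip_width: 0.0317
grip_force: 20.0
```

Emit:
carry_out(motion="0 0 0.01 0 0 0 255;0 0 0.02 0 0 0 255;0 0 0.025 0 0 0 255;0.006 0.0055 0.02 0 0 0 255;0.0145 0.0125 0.005 0 0 0 255;0.0207 0.018 0 0 0 0 255;0.0207 0.018 0 0 0 0 255;0.0207 0.018 0 0 0 0 255;0.0207 0.018 0 0 0 0 255;0.0207 0.018 0 0 0 0 255;0.0207 0.018 0 0 0 0 255;0.0207 0.018 0 0 0 0 255;0.0207 0.018 0 0 0 0 255;0.0145 0.0125 0 0 0 0 255;0.006 0.005 0 0 0 0 255;0 0 0 0 0 0 255;0 0 0 0 0 0 255")

```text
time_s: 23.9
ee_pos: [0.654, -0.1148, 0.1482]
eef_rot: [-3.141, -0.0, 1.715]
force: [-0.2, -0.4, -1.6]
grip_width: 0.0316
grip_force: 20.0
```

```bash
python3 - <<'E'
from h import *
c=snap('wrist','w10')
o=ctrl.get_obs();print(o['force'],o['ee_pos'],o['eef_rot'])
a=c['pixels'][150:384,150:370];cv2.imwrite('pics/w10c.png',cv2.resize(a[:,:,::-1],None,fx=2.5,fy=2.5))
E
```

```text
[-0.21662894 -0.39855205 -1.67817754] [ 0.65385892 -0.11522785  0.14845099] [-3.14091636e+00  1.85837611e-05  1.71447616e+00]
```

View pics/w10c.png

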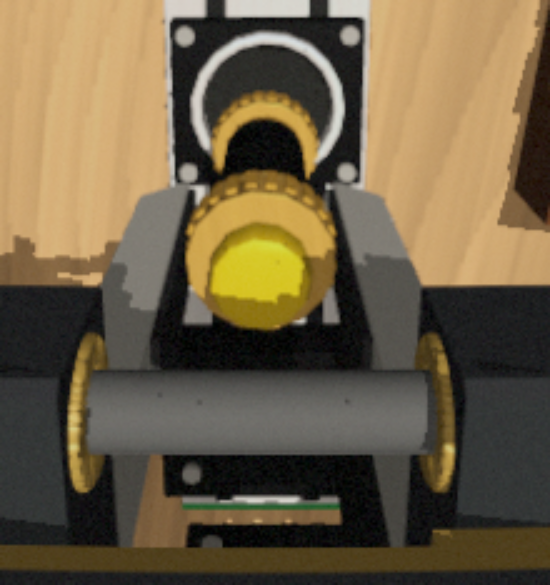

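Ring 4 is centred at crop (268,105), which is pixel (257,192).

```bash
python3 - <<'E'
from h import *
c=pickle.load(open('w10.pkl','rb'))
print(ray(c,257.2,192,.038))
E
```

```text
[ 0.655  -0.1125  0.038 ]
```

Emit:
carry_out(motion="0.001 0.0015 -0.015 0 0 0 255;0 0 -0.015 0 0 0 255;0 0 -0.009 0 0 0 255;0 0 -0.003 0 0 0 255;0 0 -0.002 0 0 0 255;0 0 -0.001 0 0 0 255;0 0 -0.001 0 0 0 255;0 0 -0.001 0 0 0 255;0 0 0 0 0 0 255;0 0 0 0 0 0 255")

```text
time_s: 24.78
ee_pos: [0.6557, -0.1129, 0.1017]
eef_rot: [3.141, 0.0, 1.715]
force: [0.2, -0.3, -2.1]
grip_width: 0.032
grip_force: 20.0
```

Emit:
carry_out(motion="0 0 -0.001 0 0 0 255;0 0 -0.0005 0 0 0 255;0 0 0 0 0 0 255;0 0 0 0 0 0 165;0 0 0 0 0 0 155;0 0 0 0 0 0 140;0 0 0 0 0 0 120;0 0 0 0 0 0 100;0 0 0 0 0 0 80;0 0 0.01 0 0 0 80;0 0 0.025 0 0 0 80;0 0 0.03 0 0 0 80;0 0 0.03 0 0 0 80;-0.02 0 0.02 0 0 0 80;-0.03 0 0 0 0 0 80;-0.03 0 0 0 0 0 80;-0.03 0 0 0 0 0 80;-0.03 0 0 0 0 0 80;0 0 0 0 0 0 80;0 0 0 0 0 0 80")

```text
time_s: 26.45
ee_pos: [0.5152, -0.113, 0.2164]
eef_rot: [3.14, 0.001, 1.715]
force: [0.7, -0.5, 1.0]
grip_width: 0.0642
grip_force: 0.0
```

```bash
python3 - <<'E'
from h import *
c=snap('scene','s11'); print(ctrl.get_obs()['ee_pos'])
E
```

```text
[ 0.5160153  -0.11299572  0.21614404]
```

View pics/s11.png

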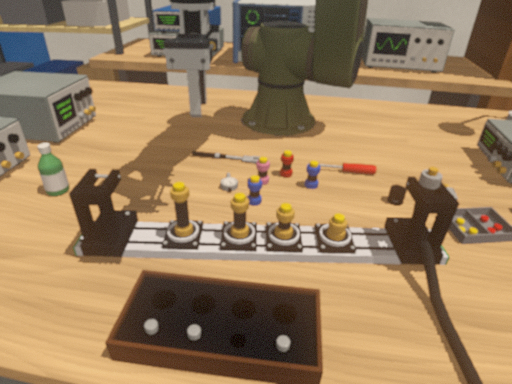

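All four stand upright in the nests at (337,235), (285,228), (239,222) and (181,215). They run shortest to longest away from the port clamp, and the look-alikes have not moved. Handing in.

```bash
python3 -c "
from station import ctrl
print(ctrl.hand_in())"
```

```text
the job is handed in; nothing more can be done
None
```

The four gold line standards stand upright in the nests, shortest next to the port clamp to longest farthest away; none toppled, the look-alikes were left alone, and the job was handed in at about 26.5 s (no verdict was returned).

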